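# Feed the used battery into the collection box

### The arm

A 7-joint arm with a two-finger parallel gripper is mounted at the origin on the work surface. World frame = base frame: x ahead of the robot, y to its left, z up, the work surface at z = 0. Lengths are in mm, angles in rad, forces in N, time in s.
With the tool pointing down it reaches from about 400 to 875 mm from the base axis. Payload 4.4 kg.
Tool frame: the origin (TCP) lies on the centre line of the jaws, within the pads' length; the fingertips stand 25 mm ahead of it and the grasp point (between the pads) lies 6 mm ahead of it (ctrl.finger_overhang is the distance from the TCP to the fingertips, in mm); z points along the fingers, y is the line along which they close (so a half turn about z gives the same grasp; the last joint's range is limited). The gripper opens to 85 mm and grips with 20 to 120 N. Pads are 22 mm wide; open, the fingers measure 114 mm over their backs; the gripper's body (76 mm by 85 mm) begins 54 mm behind the grasp point. The pads swing forward as they close: fully open they stand 13 mm farther back than shut.
Start: joints at [1.054, 0.628, 0.038, 1.517, -0.027, 0.996, -0.02], TCP at [283.223, -585.066, 256.313] pointing down, gripper open.
Joint ranges: [-3.06, 3.06], [-0.37, 2.12], [-1.25, 1.32], [0.18, 2.47], [-1.1, 4.24], [0.23, 1.98], [-2.94, 2.94]. Speed limits (rad/s): [2.57, 2.57, 3.14, 3.14, 3.14, 3.14, 3.14].

### API

Orientations are given as [roll, pitch, yaw] about the fixed x, y, z axes, in that order (R = Rz(yaw) Ry(pitch) Rx(roll)).
In Python, from cell import ctrl gives the robot as it stands. The module is installed in compiled form; this text tells all that it offers.
- The arm moves only by the tool play_rows, never from a script. Its argument "targets" is a list of rows, each a list of 5 numbers: the closure, from 0 (fully open) to 1 (shut), then the shift along the tool's x, y, z in cm, then the turn about the tool's z in degrees. In form: [[gripper, dx, dy, dz, spin], ...]. A call has 1 to 10 rows; each row is the pose to reach, as a shift and turn from the pose commanded when the call began, along the tool's axes at that moment; what a row does not reach only later rows make up. A row lasts 1/10 s, in which the tool goes at most 50 mm and 8.59 degrees, less where a joint would pass 70% of its speed; a pose out of reach is approached as far as the arm can. A call with a gripper value outside its range is refused whole. The fingers move at their own pace and stop on an object; the grip force is fixed at half the most. Time passes only in rows, so rows that repeat a pose let the fingers close. It gives the time, the measured TCP pose, the force, the opening and the grip force at its end, in the units of the state.
- ctrl.read_state(): the state, without advancing time (a new reading comes with each control period).
- ctrl.get_image(name): name is "scene" or "top" or "wrist"; returns (picture, depth): 384x512x3 uint8, red, green, blue; 384x512 float32, mm along the optical axis (not along the pixel's ray), 0 where there is no reading.
- ctrl.calibration(name): a dict with "vfov" (degrees; the focal length in pixels is half the picture's height over the tangent of half this angle, whatever the lens; pixels are square), "cx", "cy" (the principal point, pixels), "extrinsics" (4x4, takes a point from camera to world coordinates); the wrist camera has in their place "mount" (4x4, takes a point from camera to tool coordinates, whose origin is the TCP and whose axes are the flange's). Camera axes: x right, y down, z forward; pixel columns grow to the right and rows downward; lengths in mm; the calibration is good to about 2 mm. A picture is of the moment at which its call begins: read the wrist's pose just before it. calibration takes no time and is no camera call.
- ctrl.finish_job(): hands the job in; it is judged then, once.
Trained networks look in the newest picture that a camera, given by its name, has taken for a name from the list of things; names that differ only in an ending like _2 or _b are one class to them, and where a whole thing is asked for, a point or a joint stands for the part that bears it (a point fixed in the world has none). Each returns a list of dicts, best first, with "confidence" (0 to 1); they miss things now and then, are a little off and sometimes report something else, mostly with a low value. They report only what shows in the picture. A call takes as long as a camera call.
- ctrl.search_frame(camera, name): "bbox" ([left, top, right, bottom] in pixels, round what is visible of it).
- ctrl.trace(camera, name): "pixels" (384x512 bool, what is visible of it) and "bbox" ([left, top, right, bottom] in pixels, round what is visible of it).
The state is a dict: "clock": time; "qpos": joint angles; "qd": joint speeds; "tau": joint torques, N m; "eef_pos": TCP position; "tool_rot": TCP orientation; "force": force on the tool from outside, world axes, zero at the start; "torque": the same for the moment, N m; "width": finger opening in mm; "gripper_force": force on a finger pad.
Only numpy, scipy, OpenCV 4.12 (cv2) and the standard library are available. Lean on these libraries where they do the work, as an engineer would, in place of code of your own. Each camera call takes 0.05 s, during which the arm holds its last target. There are 200 camera calls.

### The job

With one finger push aside the bar of the battery box's spring-shut orange flap and keep it open, and with the other finger push the 9-volt battery along its lane and right through the slot, so that it drops into the bin; then let the flap close. Push the battery only, never lift it, and do not disturb the other batteries or the things on the desk.

Things in the scene. Friction and masses are not known exactly. Their poses are not given: they have to be found in the camera images.
- bin: Used-battery box, fixed. Origin on the desk below the middle of the slot mouth; +x = the way things are pushed into the slot, +y = left when facing the slot, z up. Solid green ledge in front: x -170 to 0, y -110 to 110, top 50 mm above the desk. White front wall x 0 to 4, y -85 to 85, top 56 mm above the ledge. Clear bin behind: x 0 to 130, y -85 to 85, roof 60 mm above the ledge.
- slot (a point): Middle of the slot mouth at ledge-top level, on the wall's outer face; axes as bin. The slot is 34 mm wide (along y) and 26 mm high. The bin's floor is 46 mm below the ledge, so a battery pushed past the wall tips in and drops.
- lane (a point): Point on the ledge top at the open outer end of the feed lane, in the middle, 162 mm in front of the wall. The lane runs straight from here to 10 mm before the slot between two low white kerbs, 6 mm high and 4 mm thick, 33 mm apart (inner faces). The battery starts in the lane and stands 11 mm above the kerbs.
- flap (a joint): Orange flap on the wall's outer face (front 6 mm out), covering the slot. It turns sideways and up in the wall's plane, so a battery pushed against it cannot open it. 0 = shut, stop at 1.45 rad; above 1.1 the battery passes. Push its bar to the box's +y to open: about 1 N at first, up to 4 N when open; let go, it snaps shut. Open, it reaches 67 mm above the ledge.
- pin (a point): The flap's pivot pin on the wall's face, along the box's x axis: 32 mm to the +y side of the slot's middle, 14 mm above the ledge.
- bar_end (a point): Free end of the flap's orange bar (round, 8 mm thick), which runs level from here 78 mm along the box's +x to the flap. Shut: 82 mm in front of the wall, 24 mm to the +y side of the slot's middle, axis 44 mm above the ledge. It swings on a 31 mm arc about the pin, to +y and down: at 1.2 rad 57 mm to the +y side, 32 mm above the ledge.
- battery: Red and dark 9-volt block battery lying flat in the feed lane on the ledge, 48.5 mm long (its x axis; snap terminals at the +x end, which faces the slot within 0.1 rad) x 26.5 wide x 17.5 high, about 46 g. Origin at the centre of its underside.
- d_cell: big round D battery standing upright on the ledge, 33 mm across, 61 mm tall; origin at the centre of its foot; leave it alone
- aa_cell: small AA battery lying on the ledge, 14 mm across, 48 mm long; origin on its underside; leave it alone
- calculator: grey desk calculator, 150 x 100 x 15 mm; origin under its centre; bystander
- phone: black mobile phone lying flat, 150 x 72 x 9 mm; origin under its centre; bystander
- stapler: red and black stapler, 140 x 36 x 50 mm; origin under its centre; bystander
- mug: blue mug, 80 mm across, 90 mm tall; origin under its centre; bystander
- tumbler: amber drinking bottle, 66 mm across, 190 mm tall; origin under its centre; bystander
- cream: white jar, 50 mm across, 120 mm tall; origin under its centre; bystander

How it is judged (in metres and radians):
On the way, in this order (a step that is already met when the one before it is completed fails the run):
1. a finger pushes the flap open while the battery is still outside on the ledge (value of joint flap above 0.8 rad and contact force between the fingers and flap above 0.2 N and x of battery in the frame of bin below -0.015 m), for 0.1 s.
2. the fingers push the battery into the slot while they keep the flap open (value of joint flap above 0.6 rad and contact force between the fingers and flap above 0.1 N and contact force between the fingers and battery above 0.02 N and x of battery in the frame of bin above -0.015 m).
3. the battery has dropped into the bin (x of battery in the frame of bin between -0.004 and 0.128 m and y of battery in the frame of bin between -0.083 and 0.083 m and height (world z) of battery below 0.045 m), for 0.1 s.
At the end, for the whole second after the job is handed in: The battery lies at rest inside the bin (its origin within the bin's walls and less than 45 mm above the desk), and the flap is shut (below 0.08 rad) (all of step 3 and value of joint flap below 0.08 rad and linear speed of battery below 0.02 m/s); the robot touches nothing.
It fails at once if the battery is lifted (its origin more than 20 mm above the ledge) (height (world z) of battery above 0.07 m).
It fails at once if another battery on the ledge is moved by more than 20 mm (distance of any of d_cell, aa_cell from where it was at the start of the episode above 0.02 m).
It fails at once if a thing on the desk is moved by more than 20 mm (distance of any of calculator, phone, stapler, mug, tumbler, cream from where it was at the start of the episode above 0.02 m).
It also fails if it takes over 42 s, if anything falls off the work surface, if the arm or the gripper's body presses on something with over 40 N, if the wrist force passes 120 N, or if a joint passes its speed limit or range.

## Working session

There is one attempt and no reset: what is moved stays moved. The work goes in short steps, Python scripts to look and compute and a tool call to move; the robot and the scene stay as the last step left them, time stands still between calls to the robot, and variables do not carry over. Pictures are saved under pics/ and viewed, at most 10 in all, crops included, and the job is handed in when it is done.

Besides the shell and the picture viewer there is one more tool, called in YAML: its name, and indented under it one key for each argument. play_rows: Moves the arm, as the interface text tells. Its arguments: {"type":"object","properties":{"targets":{"type":"array"}},"required":["targets"]}

```bash
mkdir -p pics; cat > h.py <<'E'
import numpy as np, cv2
from cell import ctrl
from scipy.spatial.transform import Rotation as R
def save(n,p):
    im,d=ctrl.get_image(n); cv2.imwrite(p,im[:,:,::-1]); return im,d
def cloud(n,d,T=None):
    c=ctrl.calibration(n); f=192/np.tan(np.radians(c['vfov'])/2)
    v,u=np.mgrid[:384,:512]
    P=np.stack([(u-c['cx'])/f*d,(v-c['cy'])/f*d,d],-1)
    if T is None: T=np.array(c['extrinsics'])
    return P@T[:3,:3].T+T[:3,3]
E
python3 - <<'E'
from h import *
s=ctrl.read_state(); print({k:np.round(v,3) for k,v in s.items()})
for n in ['scene','top']:
    im,d=save(n,f'pics/{n}0.png'); P=cloud(n,d)
    for o in ['battery','bin','flap','d_cell','aa_cell','mug','tumbler','cream','stapler']:
        for r in ctrl.trace(n,o)[:2]:
            m=r['pixels']&(d>0)
            if m.sum()<5: continue
            q=P[m]; print(n,o,round(r['confidence'],2),r['bbox'],np.round(np.median(q,0)),np.round(np.percentile(q,[3,97],axis=0)).tolist())
a=cv2.imread('pics/scene0.png');b=cv2.imread('pics/top0.png')
cv2.imwrite('pics/both.png',np.vstack([a,b])[:, :]) 
E
```

```text
{'clock': np.float64(0.0), 'qpos': array([ 1.054,  0.629,  0.038,  1.518, -0.027,  0.996, -0.02 ]), 'qd': array([ 0.   , -0.001,  0.001,  0.001,  0.001,  0.   , -0.001]), 'tau': array([-0.0000e+00, -5.6340e+01,  1.2260e+00, -1.9345e+01,  1.1000e-02,
        1.0000e-02,  0.0000e+00]), 'eef_pos': array([ 282.95 , -584.53 ,  255.413]), 'tool_rot': array([-3.14 ,  0.   ,  0.451]), 'force': array([0.315, 0.477, 0.053]), 'torque': array([-0.022, -0.002, -0.013]), 'gripper_force': np.float64(0.0), 'width': np.float64(85.144)}
scene battery 0.76 [278.2, 204.1, 299.7, 217.4] [582.  43.  67.] [[565.0, 23.0, 56.0], [600.0, 63.0, 96.0]]
scene battery 0.45 [89.6, 148.4, 119.5, 186.8] [ 415. -424.   86.] [[385.0, -448.0, 11.0], [423.0, -406.0, 122.0]]
scene bin 0.98 [201.2, 167.8, 321.3, 262.8] [595. -31.  52.] [[477.0, -167.0, 13.0], [689.0, 117.0, 112.0]]
scene flap 0.38 [199.3, 167.6, 322.4, 257.0] [596. -32.  52.] [[479.0, -166.0, 16.0], [688.0, 116.0, 112.0]]
scene flap 0.21 [270.2, 164.3, 283.3, 184.7] [492.  20.  97.] [[469.0, 6.0, 51.0], [499.0, 37.0, 112.0]]
scene d_cell 0.47 [269.2, 164.
[... 1136 characters left out ...]
1.0, -2.0], [775.0, -188.0, 51.0]]
top d_cell 0.73 [204.7, 138.9, 303.6, 212.4] [561. -22.  53.] [[473.0, -163.0, 46.0], [673.0, 118.0, 113.0]]
top d_cell 0.27 [300.5, 115.7, 341.3, 141.3] [ 742. -252.   38.] [[715.0, -309.0, 5.0], [771.0, -189.0, 51.0]]
top aa_cell 0.38 [244.4, 146.0, 256.6, 154.0] [658. -25.  63.] [[650.0, -45.0, 48.0], [667.0, -2.0, 66.0]]
top tumbler 0.97 [371.0, 160.7, 404.7, 182.4] [ 593. -441.  124.] [[567.0, -472.0, 13.0], [624.0, -424.0, 191.0]]
top tumbler 0.67 [365.0, 223.0, 394.2, 238.6] [ 397. -420.  116.] [[376.0, -450.0, 23.0], [420.0, -408.0, 123.0]]
top cream 0.62 [367.1, 221.8, 392.8, 239.7] [ 399. -420.  109.] [[376.0, -451.0, 1.0], [420.0, -408.0, 123.0]]
```

```bash
python3 - <<'E'
import cv2,numpy as np
a=cv2.imread('pics/scene0.png')[150:280,190:340];b=cv2.imread('pics/top0.png')[120:230,190:320]
a=cv2.resize(a,(640,555));cv2.imwrite('pics/sc.png',a);cv2.imwrite('pics/tc.png',cv2.resize(b,(650,550)))
E
```

```text
(no output)
```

View pics/sc.png

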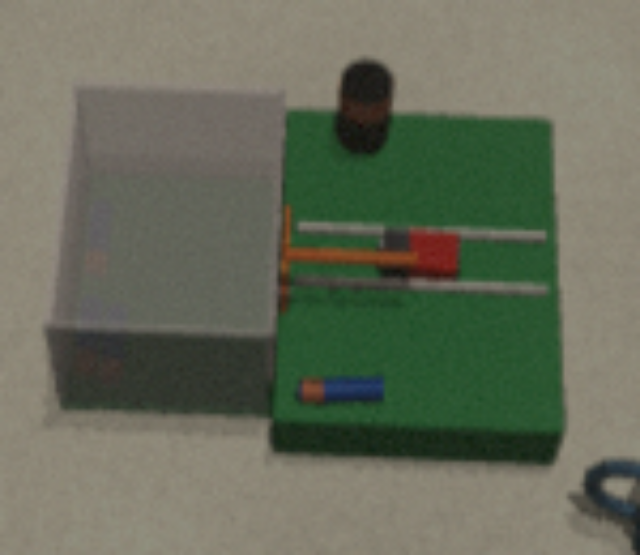

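View pics/tc.png

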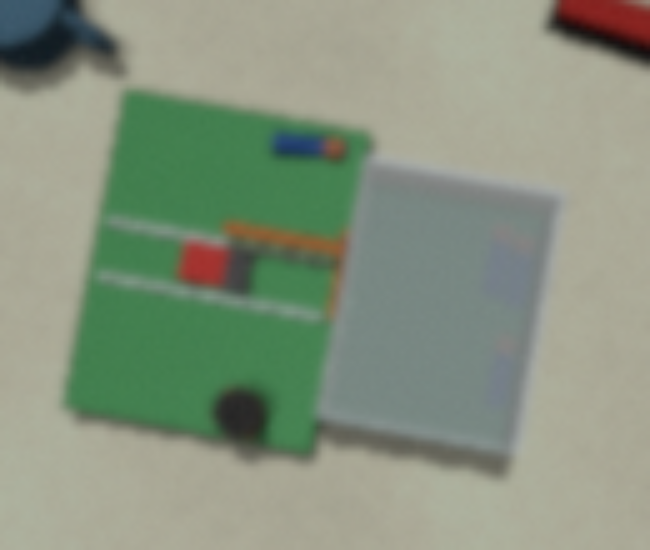

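The scene view shows the ledge with the lane running toward the bin. The red battery is at about (435,253) in the crop, the bar lies over its front, the D cell is on one side and the AA on the other. The top view confirms box +x is about world -y and box +y about world +x. I'm moving the wrist camera above the ledge.

play_rows:
  targets:
    - [0.6,53,-43.5,-7.5,-54]
    - [0.6,53,-43.5,-7.5,-54]
    - [0.6,53,-43.5,-7.5,-54]
    - [0.6,53,-43.5,-7.5,-54]
    - [0.6,53,-43.5,-7.5,-54]
    - [0.6,53,-43.5,-7.5,-54]
    - [0.6,53,-43.5,-7.5,-54]
    - [0.6,53,-43.5,-7.5,-54]
    - [0.6,53,-43.5,-7.5,-54]
    - [0.6,53,-43.5,-7.5,-54]

```text
clock: 2.0
eef_pos: [492.2, -132.2, 311.3]
tool_rot: [3.141, 0.0, 1.393]
force: [1.2, -1.6, 0.7]
width: 33.8
gripper_force: 0.0
```

play_rows:
  targets:
    - [0.6,18,4.6,-2,0]
    - [0.6,18,4.6,-2,0]
    - [0.6,18,4.6,-2,0]
    - [0.6,18,4.6,-2,0]
    - [0.6,18,4.6,-2,0]
    - [0.6,18,4.6,-2,0]
    - [0.6,18,4.6,-2,0]
    - [0.6,18,4.6,-2,0]

```text
clock: 2.8
eef_pos: [568.3, 33.3, 330.6]
tool_rot: [-3.141, 0.001, 1.391]
force: [0.3, -0.3, -0.1]
width: 34.0
gripper_force: 0.0
```

```bash
python3 - <<'E'
from h import *
s=ctrl.read_state(); print(s['eef_pos'],s['tool_rot'],s['width'],s['qpos'],ctrl.finger_overhang)
c=ctrl.calibration('wrist'); print(c)
T=np.eye(4);T[:3,:3]=R.from_euler('xyz',s['tool_rot']).as_matrix();T[:3,3]=s['eef_pos']
T=T@np.array(c['mount'])
im,d=save('wrist','pics/w0.png'); P=cloud('wrist',d,T); np.savez('w0.npz',im=im,d=d,P=P)
for o in ['battery','flap','bar_end','aa_cell','d_cell']:
    for r in ctrl.trace('wrist',o)[:2]:
        m=r['pixels']&(d>0)
        if m.sum()>5: print(o,round(r['confidence'],2),r['bbox'],np.round(np.median(P[m],0)))
hsv=cv2.cvtColor(im,cv2.COLOR_RGB2HSV)
g=(abs(hsv[...,0].astype(int)-65)<18)&(hsv[...,1]>90)&(d>0)
print('green z',np.percentile(P[g][:,2],[5,25,50,75,95]))
m=g&(abs(P[...,2]-np.median(P[g][:,2]))<6)
print(cv2.minAreaRect(P[m][:,:2].astype(np.float32)))
E
```

```text
[568.33032843  33.28944698 330.56775404] [-3.14125399e+00  1.09531138e-03  1.39053610e+00] 33.981397259218895 [ 0.10534932  0.45025938 -0.32140507  1.64206702  0.15792804  1.07549429
 -0.44180078] 25.0
{'vfov': 71.65834526752471, 'cx': 258.5911336516892, 'cy': 193.02256933115723, 'mount': array([[-5.45402260e-04, -9.52930317e-01, -3.03188907e-01,
         7.79434941e+01],
       [ 9.99999822e-01, -4.46722652e-04, -3.94825149e-04,
        -3.18127993e-01],
       [ 2.40799503e-04, -3.03189068e-01,  9.52930391e-01,
        -1.18902138e+02],
       [ 0.00000000e+00,  0.00000000e+00,  0.00000000e+00,
         1.00000000e+00]])}
battery 0.7 [259.2, 143.3, 274.9, 178.4] [579.  42.  69.]
battery 0.36 [188.4, 96.2, 340.1, 304.8] [564.   8.  52.]
flap 0.82 [250.2, 165.3, 290.5, 220.5] [589. -36.  95.]
bar_end 0.95 [253.1, 164.7, 294.5, 222.9] [590. -35.  96.]
aa_cell 0.82 [319.5, 169.3, 330.8, 201.6] [659. -17.  64.]
d_cell 0.91 [186.4, 170.4, 216.9, 200.3] [486.  25. 109.]
green z [49.80194729 50.86084036 51.4279177  51.99607685 52.8217775 ]
((717.8259887695312, -66.52920532226562), (247.46206665039062, 621.6500244140625), 52.14509201049805)
```

View pics/w0.png

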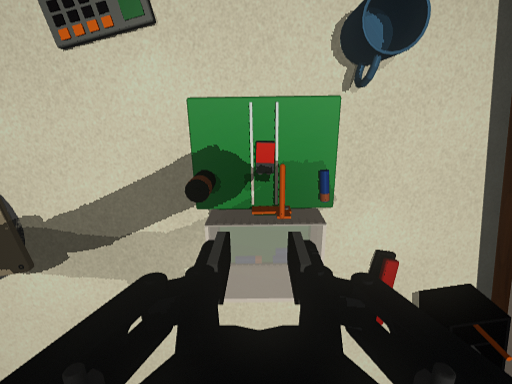

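The wrist picture shows the lane running straight down the image: kerbs at columns 251 and 277, red battery at (265,152), bar from (282,165) to (284,218), D cell at (201,186) and AA at (324,185). Next I'll fit the box frame.

```bash
python3 - <<'E'
from h import *
z=np.load('w0.npz');im,d,P=z['im'],z['d'],z['P']
hsv=cv2.cvtColor(im,cv2.COLOR_RGB2HSV);H,S,V=[hsv[...,i].astype(int) for i in range(3)]
roi=np.zeros(d.shape,bool);roi[90:225,180:348]=1
g=(abs(H-65)<18)&(S>90)&roi&(d>0)&(abs(P[...,2]-51.5)<4)
n,l,st,_=cv2.connectedComponentsWithStats(cv2.morphologyEx(g.astype(np.uint8),cv2.MORPH_CLOSE,np.ones((9,9))))
k=1+np.argmax(st[1:,4]);m=g&(l==k)
r=cv2.minAreaRect(P[m][:,:2].astype(np.float32));print(r)
def line(mask,nm):
    q=P[mask];x0,y0=None,None
    vx,vy,x,y=cv2.fitLine(q[:,:2].astype(np.float32),cv2.DIST_HUBER,0,.01,.01).ravel();
    print(nm,len(q),'dir',np.arctan2(vy,vx) if vy<0 else np.arctan2(-vy,-vx),(x,y),'z',np.median(q[:,2]))
w=(S<60)&(V>110)&roi&(d>0)
u=np.arange(512)[None]
k1=w&(u>246)&(u<256);k1[:100]=0;k1[205:]=0
k2=w&(u>272)&(u<280);k2[:100]=0;k2[160:]=0
o=(abs(H-10)<10)&(S>150)&(V>60)&roi&(d>0)
bar=o&(u>277)&(u<291)&(P[...,2]>85)
red=((H<6)|(H>172))&(S>150)&roi&(u<280)&(u>250)&(P[...,2]>60);red[170:]=0
line(k1,'k1');line(k2,'k2');line(bar,'bar')
b=P[bar];i=np.argsort(b[:,1]);print('bar ends',b[i[:8]].mean(0),b[i[-8:]].mean(0),b[i[-1]])
print('red',P[red].mean(0),cv2.minAreaRect(P[red][:,:2].astype(np.float32)))
for n,(a,b_) in {'batrow':(0,0)}.items(): pass
wall=roi&(P[...,2]>100)&(P[...,2]<112); wall[:205]=0; print('wall',wall.sum(), P[wall].mean(0) if wall.any() else '')
E
```

```text
((577.0757446289062, 41.087127685546875), (169.4837188720703, 219.3140869140625), 80.43197631835938)
k1 247 dir -1.7407434 (np.float32(560.43677), np.float32(52.9311)) z 57.47157265560162
k2 167 dir -1.7373421 (np.float32(598.02295), np.float32(57.48964)) z 57.26787382218998
bar 318 dir -1.7232764 (np.float32(593.7196), np.float32(-4.909011)) z 98.62520718359647
bar ends [596.02814504 -44.49186739  97.32826271] [599.56982079  33.02177445  97.28220082] [599.95513148  34.01363259  96.55928899]
red [579.79815323  49.21393059  69.10859858] ((579.9595336914062, 48.83774948120117), (30.005443572998047, 25.856060028076172), 79.33555603027344)
wall 382 [569.2297568  -43.76230896 105.37266523]
```

```bash
python3 - <<'E'
from h import *
z=np.load('w0.npz');im,d=z['im'],z['d']
Q=cloud('wrist',d,np.array(ctrl.calibration('wrist')['mount']))
m=(d>0)&(d<260)
m=m&(im.max(2)<90)
for a,b,n in [(185,245,'A'),(275,335,'B')]:
    mm=m.copy();mm[:,:a]=0;mm[:,b:]=0;mm[:225]=0;mm[320:]=0
    q=Q[mm]; 
    for z0 in range(-60,40,8):
        s=q[(q[:,2]>=z0)&(q[:,2]<z0+8)]
        if len(s)>5: print(n,z0,len(s),np.round(np.percentile(s[:,1],[2,98]),1),'x',np.round(np.percentile(s[:,0],[2,98]),1),'zmax',s[:,2].max().round(1))
E
```

```text
A -60 152 [-22.6 -13. ] x [16.1 18.1] zmax -52.0
A -52 574 [-24.4 -13.8] x [15.8 18.1] zmax -44.0
A -44 133 [-27.4 -15.1] x [12.3 17.7] zmax -36.1
A -36 382 [-29.1 -17.4] x [11.4 13. ] zmax -28.0
A -28 375 [-30.7 -18.9] x [ 6.9 14. ] zmax -20.0
A -20 399 [-29.4 -17.5] x [-9.7 12.5] zmax -12.0
A -12 283 [-30.7 -17.4] x [-9.1 11.7] zmax -4.1
A -4 279 [-30.8 -17.4] x [-8.8 11.6] zmax 4.0
A 4 229 [-30.7 -17.4] x [-9.  11.5] zmax 11.9
A 12 166 [-29.6 -17.4] x [-8.6 11.5] zmax 20.0
A 20 16 [-17.7 -17.4] x [-9.7  9. ] zmax 23.5
B -60 167 [12.  22.6] x [16.5 18.1] zmax -52.0
B -52 599 [13.1 24.1] x [15.8 17.9] zmax -44.0
B -44 144 [14.2 27.4] x [12.2 17.5] zmax -36.0
B -36 398 [16.5 28.5] x [11.4 12.9] zmax -28.0
B -28 388 [18.1 31.7] x [ 6.5 14.1] zmax -20.0
B -20 408 [16.6 29.2] x [-9.6 12.6] zmax -12.0
B -12 288 [16.5 29.6] x [-9.4 11.6] zmax -4.0
B -4 264 [16.5 29.9] x [-8.7 11.5] zmax 3.9
B 4 245 [16.5 29.9] x [-9.5 11.6] zmax 11.9
B 12 157 [16.6 29. ] x [-9.  11.5] zmax 19.9
B 20 19 [16.5 16.7] x [-9.3  9.7] zmax 22.3
```

play_rows:
  targets:
    - [0.6,5.6,3.1,0,-0.7]
    - [0.6,5.6,3.1,0,-0.7]
    - [0.6,5.6,3.1,4,-0.7]
    - [0.6,5.6,3.1,8,-0.7]
    - [0.6,5.6,3.1,12,-0.7]
    - [0.6,5.6,3.1,16,-0.7]
    - [0.6,5.6,3.1,20,-0.7]
    - [0.6,5.6,3.1,22.5,-0.7]
    - [0.6,5.6,3.1,23.5,-0.7]
    - [0.6,5.6,3.1,23.5,-0.7]

```text
clock: 4.1
eef_pos: [608.5, 84.8, 94.6]
tool_rot: [-3.139, 0.001, 1.406]
force: [-0.1, 0.1, 0.9]
width: 33.9
gripper_force: 0.0
```

```bash
cat >> h.py <<'E'
def bp(p):
    p=np.asarray(p)-[562.9,-42.7,50]; return np.stack([p[...,0]*-.1664-p[...,1]*.9861, p[...,0]*.9861-p[...,1]*.1664, p[...,2]],-1)
def st():
    s=ctrl.read_state(); print('t',s['clock'],'bin',np.round(bp(s['eef_pos']),1),'rot',np.round(s['tool_rot'],4),'F',np.round(s['force'],1),'w',round(float(s['width']),1)); return s
def wrist(p):
    s=st(); T=np.eye(4);T[:3,:3]=R.from_euler('xyz',s['tool_rot']).as_matrix();T[:3,3]=s['eef_pos']
    im,d=save('wrist',p); return im,d,bp(cloud('wrist',d,T@np.array(ctrl.calibration('wrist')['mount'])))
E
python3 - <<'E'
from h import *
im,d,B=wrist('pics/w1.png')
hsv=cv2.cvtColor(im,cv2.COLOR_RGB2HSV);H,S,V=[hsv[...,i].astype(int) for i in range(3)]
red=((H<6)|(H>172))&(S>140)&(d>0)&(B[...,2]>10)&(B[...,2]<24)&(abs(B[...,1])<25)
print('red',red.sum(),np.percentile(B[red],[2,50,98],axis=0).round(1))
E
```

```text
t 4.1 bin [-133.3   23.8   44.6] rot [-3.1394e+00  7.0000e-04  1.4056e+00] F [-0.1  0.1  0.9] w 33.9
red 870 [[-106.9   -2.8   17.7]
 [ -91.9    7.7   19. ]
 [ -79.1   15.    20.1]]
```

View pics/w1.png

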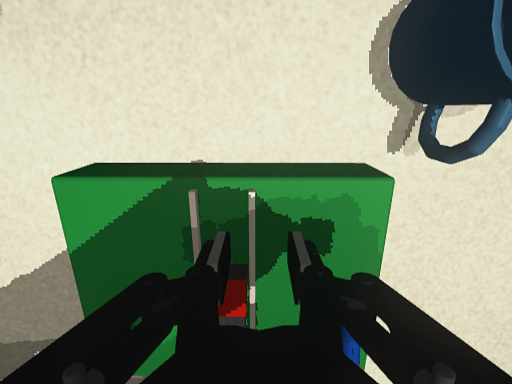

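The left finger is over the lane behind the battery: red face at (233,300), kerbs at columns 195 and 252. I'll go down and push the battery forward to staging.

play_rows:
  targets:
    - [0.6,0,0,0.8,0]
    - [0.6,0,0,1.2,0]
    - [0.6,0,0,1.2,0]

```text
clock: 4.45
eef_pos: [609.2, 84.7, 83.9]
tool_rot: [3.141, 0.0, 1.405]
force: [0.2, -1.2, 0.2]
width: 34.0
gripper_force: 0.0
```

play_rows:
  targets:
    - [0.6,-1,0,0,0]
    - [0.6,-2,0,0,0]
    - [0.6,-2.7,0,0,0]
    - [0.6,-3.3,0,0,0]
    - [0.6,-3.9,0,0,0]
    - [0.6,-4.5,0,0,0]
    - [0.6,-5.0,0,0,0]
    - [0.6,-5.3,0,0,0]
    - [0.6,-5.3,0,0,0]
    - [0.6,-4.8,0,0,0]

```text
clock: 5.45
eef_pos: [601.0, 36.6, 83.5]
tool_rot: [-3.141, 0.001, 1.404]
force: [1.1, 1.0, -0.0]
width: 34.4
gripper_force: 0.0
```

```bash
python3 - <<'E'
from h import *
im,d,B=wrist('pics/w2.png')
im,d=save('top','pics/t2.png'); B=bp(cloud('top',d))
for n in ['battery']:
    for r in ctrl.trace('top',n)[:2]:
        m=r['pixels']&(d>0); print(n,r['confidence'],np.median(B[m],0))
im2,d2=save('scene','pics/s2.png'); 
for (im,d,n) in [(im,d,'top'),(im2,d2,'scene')]:
    B=bp(cloud(n,d)); hsv=cv2.cvtColor(im,cv2.COLOR_RGB2HSV);H,S,V=[hsv[...,i].astype(int) for i in range(3)]
    red=((H<7)|(H>172))&(S>120)&(d>0)&(abs(B[...,1])<25)&(B[...,0]>-140)&(B[...,0]<0)&(B[...,2]<30)
    print(n,red.sum(),np.percentile(B[red],[5,50,95],axis=0).round(1) if red.any() else '')
a=im2[150:280,190:340];b=im[120:230,190:320] if 0 else save('top','pics/t2.png')[0][120:230,190:320]
o=np.hstack([cv2.resize(a,(400,346)),cv2.resize(b,(400,346))]);cv2.imwrite('pics/c2.png',o[:,:,::-1])
E
```

```text
t 5.45 bin [-84.5  24.4  33.5] rot [-3.1412e+00  1.0000e-03  1.4043e+00] F [ 1.1  1.  -0. ] w 34.4
top 0 
scene 75 [[-67.4  -7.6   6. ]
 [-54.5   0.6  16.6]
 [-39.9  15.7  20.2]]
```

View pics/c2.png

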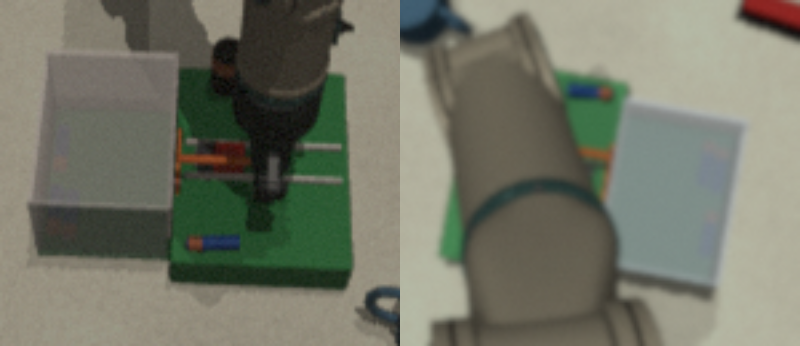

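The battery is staged, with its back at about x=-67 (box frame). Next I go round the bar end to put the right finger on the bar's inner side.

play_rows:
  targets:
    - [0.6,1.2,0,0,0]
    - [0.6,2.4,0,0,0]
    - [0.6,2.4,-1.0,0,0]
    - [0.6,2.4,-2.5,0,0]
    - [0.6,2.4,-3.9,0,0]
    - [0.6,2.4,-3.9,0,0]
    - [0.6,1.5,-3.9,0,0]
    - [0.6,0.5,-3.9,0,0]
    - [0.6,-0.3,-3.9,0,0]
    - [0.6,-0.3,-3.9,0,0]

```text
clock: 6.7
eef_pos: [562.4, 38.1, 83.6]
tool_rot: [3.142, 0.001, 1.402]
force: [-0.2, 0.3, 0.4]
width: 34.1
gripper_force: 0.0
```

```bash
python3 - <<'E'
from h import *
im,d,B=wrist('pics/w3.png')
im2,d2=save('scene','pics/s3.png')
cv2.imwrite('pics/c3.png',np.hstack([im2[160:260,200:320].repeat(4,0).repeat(3,1)[:384],im[:,60:420]])[:,:,::-1])
E
```

```text
t 6.7 bin [-79.6 -14.   33.6] rot [3.1416e+00 1.5000e-03 1.4020e+00] F [-0.2  0.3  0.4] w 34.1
```

View pics/c3.png

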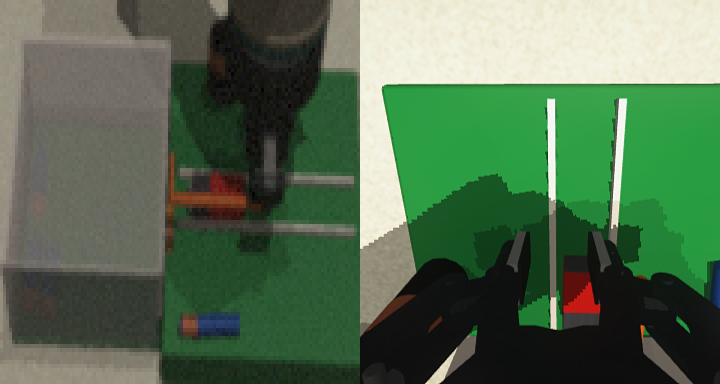

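The right finger is inside the bar, just over the battery's back edge (red at (585,292) on the right half). I'm opening the flap now.

play_rows:
  targets:
    - [0.6,0,0.8,0,0]
    - [0.6,0,1.6,0,0]
    - [0.6,0,2.4,0,0]
    - [0.6,0,3.2,0,0]
    - [0.6,0,3.8,0,0]
    - [0.6,0,3.8,0,0]
    - [0.6,0,3.8,0,0]

```text
clock: 7.5
eef_pos: [597.7, 34.9, 82.4]
tool_rot: [-3.136, 0.001, 1.406]
force: [-4.2, 1.2, -3.5]
width: 34.2
gripper_force: 2.5
```

```bash
python3 - <<'E'
from h import *
im,d,B=wrist('pics/w4.png')
im2,d2=save('scene','pics/s4.png'); S=bp(cloud('scene',d2))
hsv=cv2.cvtColor(im2,cv2.COLOR_RGB2HSV);o=(abs(hsv[...,0].astype(int)-12)<7)&(hsv[...,1]>130)&(d2>0)&(S[...,0]>-90)&(S[...,0]<-8)&(S[...,2]>25)&(abs(S[...,1])<75)
print(o.sum(),np.median(S[o],0).round(1))
cv2.imwrite('pics/c4.png',np.hstack([im2[160:260,200:320].repeat(4,0).repeat(3,1)[:384],im[:,60:420]])[:,:,::-1])
E
```

```text
t 7.5 bin [-82.3  21.4  32.4] rot [-3.1364e+00  1.0000e-03  1.4057e+00] F [-4.2  1.2 -3.5] w 34.2
82 [-43.2  57.   38.4]
```

View pics/c4.png

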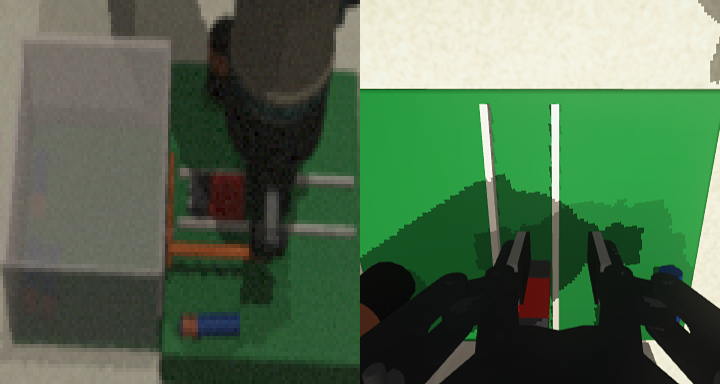

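The flap is open: bar at y≈57, and the slot side is clear. I'll add a little more opening and push on.

play_rows:
  targets:
    - [0.6,0,0.35,0,0]
    - [0.6,-0.7,0.35,0,0]
    - [0.6,-1.4,0.35,0,0]
    - [0.6,-2.1,0.35,0,0]
    - [0.6,-2.8,0.35,0,0]
    - [0.6,-3.3,0.35,0,0]
    - [0.6,-3.6,0.35,0,0]
    - [0.6,-3.6,0.35,0,0]

```text
clock: 8.4
eef_pos: [596.7, -0.4, 83.5]
tool_rot: [-3.14, -0.001, 1.406]
force: [-4.0, 3.4, -0.4]
width: 34.4
gripper_force: 2.2
```

```bash
python3 - <<'E'
from h import *
im,d,B=wrist('pics/w5.png')
im2,d2=save('scene','pics/s5.png'); S=bp(cloud('scene',d2))
hsv=cv2.cvtColor(im2,cv2.COLOR_RGB2HSV);H=hsv[...,0].astype(int);o=(abs(H-12)<7)&(hsv[...,1]>130)&(d2>0)&(S[...,0]>-90)&(S[...,0]<-8)&(S[...,2]>25)&(abs(S[...,1])<75)
print(o.sum(),np.median(S[o],0).round(1))
r=((H<6)|(H>172))&(hsv[...,1]>120)&(d2>0)&(abs(S[...,1])<20)&(S[...,2]<24)&(S[...,0]>-100)&(S[...,0]<30)
print(r.sum(),np.percentile(S[r],[5,95],axis=0).round(1))
cv2.imwrite('pics/c5.png',np.hstack([im2[160:260,200:320].repeat(4,0).repeat(3,1)[:384],im[:,60:420]])[:,:,::-1])
E
```

```text
t 8.4 bin [-47.3  26.2  33.5] rot [-3.1398e+00 -1.0000e-03  1.4062e+00] F [-4.   3.4 -0.4] w 34.4
82 [-41.4  62.6  31.1]
80 [[-31.6  -5.4  11.4]
 [ -8.9  17.   20.1]]
```

View pics/c5.png

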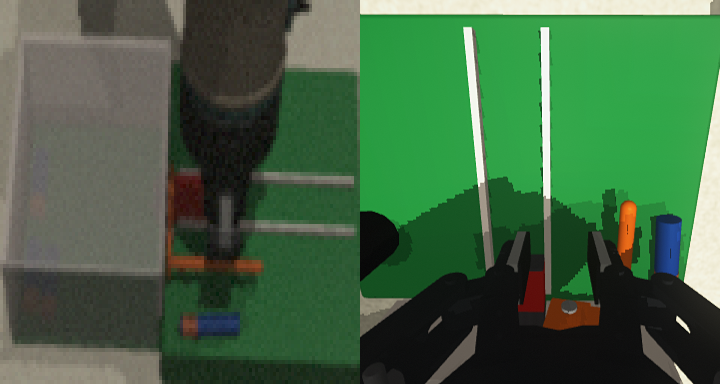

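The battery's front is in the slot (red at (187,197)), and the bar is held nearly at its stop. I'm pushing on, easing y slightly.

play_rows:
  targets:
    - [0.6,-0.5,-0.1,0,0]
    - [0.6,-1.1,-0.1,0,0]
    - [0.6,-1.7,-0.1,0,0]
    - [0.6,-2.3,-0.1,0,0]
    - [0.6,-2.4,-0.1,0,0]
    - [0.6,-2.4,-0.1,0,0]

```text
clock: 9.1
eef_pos: [592.1, -26.0, 83.6]
tool_rot: [-3.141, 0.001, 1.404]
force: [-4.6, 0.4, 1.2]
width: 34.2
gripper_force: 1.8
```

```bash
python3 - <<'E'
from h import *
im,d,B=wrist('pics/w6.png')
im2,d2=save('scene','pics/s6.png')
cv2.imwrite('pics/c6.png',np.hstack([im2[160:260,200:320].repeat(4,0).repeat(3,1)[:384],im[:,60:420]])[:,:,::-1])
E
```

```text
t 9.1 bin [-21.3  26.   33.6] rot [-3.1412e+00  1.1000e-03  1.4044e+00] F [-4.6  0.4  1.2] w 34.2
```

View pics/c6.png

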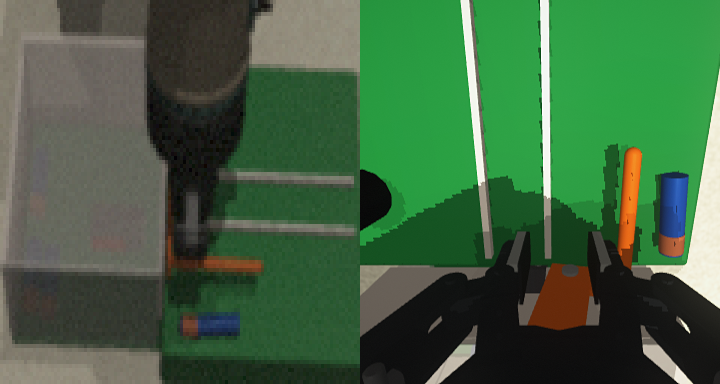

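The battery is in the bin, a red blur at (115,242). I'm backing off, easing the flap shut, then leaving upward.

play_rows:
  targets:
    - [0.6,1.5,0,0,0]
    - [0.6,3,0,0,0]
    - [0.6,4.5,0,0,0]
    - [0.6,5.8,0,0,0]
    - [0.6,5.8,-1,0,0]
    - [0.6,5.8,-2,0,0]
    - [0.6,5.8,-3,0,0]
    - [0.6,5.8,-4,0,0]
    - [0.6,5.8,-4.1,0,0]
    - [0.6,5.8,-4.1,0,0]

```text
clock: 10.2
eef_pos: [561.7, 38.7, 84.0]
tool_rot: [3.141, -0.0, 1.405]
force: [-0.0, 0.1, 1.1]
width: 33.8
gripper_force: 0.0
```

play_rows:
  targets:
    - [0.6,1.5,0,0,0]
    - [0.6,3,0,0,0]
    - [0.6,3,0,-3,0]
    - [0.6,3,0,-7,0]
    - [0.6,3,0,-11,0]
    - [0.6,3,0,-15,0]
    - [0.6,3,0,-19,0]
    - [0.6,3,0,-22,0]
    - [0.6,3,0,-22,0]
    - [0.6,3,0,-22,0]

```text
clock: 11.2
eef_pos: [566.8, 70.2, 304.2]
tool_rot: [3.14, -0.001, 1.407]
force: [-1.1, 0.7, -0.2]
width: 34.5
gripper_force: 0.0
```

```bash
python3 - <<'E'
from h import *
im,d,B=wrist('pics/w7.png')
im2,d2=save('scene','pics/s7.png')
for r in ctrl.trace('wrist','bar_end')[:1]: m=r['pixels']&(d>0)&(B[...,2]>30)&(B[...,0]<-10); print('bar',np.median(B[m],0))
for n in ['d_cell','aa_cell']:
  for r in ctrl.trace('wrist',n)[:1]: m=r['pixels']&(d>0); print(n,np.median(B[m],0))
cv2.imwrite('pics/c7.png',np.hstack([im2[160:260,200:320].repeat(4,0).repeat(3,1)[:384],im[:,60:420]])[:,:,::-1])
E
```

```text
t 11.2 bin [-112.   -15.   254.2] rot [ 3.1401e+00 -1.1000e-03  1.4070e+00] F [-1.1  0.7 -0.2] w 34.5
bar [-51.72323469  23.08190553  48.73515081]
d_cell [-55.52472828 -87.97900745  58.53769669]
aa_cell [-41.42695396  90.01683737  14.28206832]
```

View pics/c7.png

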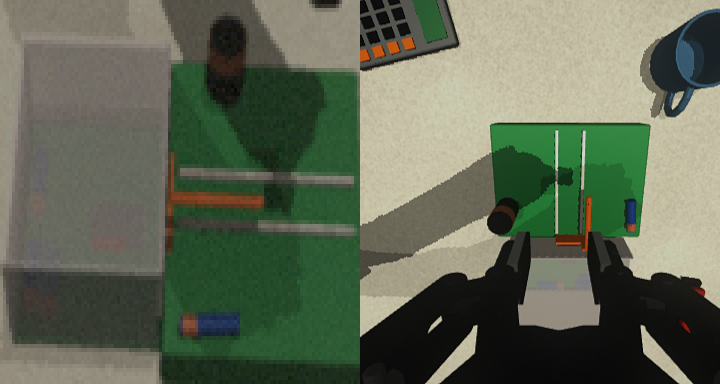

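The flap is shut (bar at y=23, z=44 axis), the battery lies in the bin, the D and AA cells have not moved, and the arm is clear.

```bash
python3 -c "
from cell import ctrl
print(ctrl.finish_job())"
```

```text
the job is handed in; nothing more can be done
None
```

The 9-volt battery was pushed through the slot into the bin and the flap is shut again; the D and AA cells did not move, and I handed the job in at about 11 s but got no verdict back.

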